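# Run a bench supply up from zero with the variable transformer's handwheel

### The arm

A 6-joint arm with a two-finger parallel gripper is mounted at the origin on the work surface. World frame = base frame: x ahead of the robot, y to its left, z up, the work surface at z = 0. Lengths are in m, angles in rad, forces in N, time in s.
With the tool pointing down it reaches from about 0.225 to 0.725 m from the base axis. Payload 3.1 kg.
Tool frame: the origin (TCP) lies on the mounting face of the last link; the fingertips stand 173 mm ahead of it and the grasp point (between the pads) lies 155 mm ahead of it; z points along the fingers, y is the line along which they close (so a half turn about z gives the same grasp; the last joint's range is limited). The gripper opens to 85 mm and grips with 20 to 120 N. Pads are 22 mm wide; open, the fingers measure 114 mm over their backs; the gripper's body (76 mm by 85 mm) begins 54 mm behind the grasp point. The pads swing forward as they close: fully open they stand 13 mm farther back than shut.
Start: joints at [-1.322, 0.048, 0.099, 1.622, 0, 1.443], TCP at [0.193, -0.488, 0.405] pointing down, gripper open.
Joint ranges: [-2.91, 2.91], [-0.99, 1.94], [-1.21, 1.42], [-2.12, 2.29], [-1.49, 1.47], [-3.14, 3.14]. Speed limits (rad/s): [2.79, 2.79, 3.14, 3.14, 3.14, 3.14].

### API

Orientations are given as a unit quaternion [w, x, y, z].
In Python, from plant import * gives the robot as it stands.
- The arm moves only by the tool step_arm, never from a script. Its argument "moves" is a list that holds one entry, the list of rows, each a list of 6 numbers: the shift along the tool's x, y, z in cm, then the turn, a rotation vector about the tool's x, y, z in rad. A call has 1 to 10 rows; each row is the pose to reach, as a shift and turn from the pose commanded when the call began, along the tool's axes at that moment; what a row does not reach only later rows make up. A row lasts 1/8 s, in which the tool goes at most 62.5 mm and 10.7 degrees, less where a joint would pass 70% of its speed; a pose out of reach is approached as far as the arm can. A call with a gripper value outside its range is refused whole. "hand" is the finger opening in cm, from 0 to 8.54, set as the call begins (left out, the last holds). The fingers move at their own pace and stop on an object; the grip force is fixed at half the most. Time passes only in rows, so rows that repeat a pose let the fingers close. It gives the time, the measured TCP pose, the force, the opening and the grip force at its end, in the units of the state.
- sense(): the state, without advancing time (a new reading comes with each control period).
- camera(name): name is "scene" or "top" or "wrist"; returns (picture, depth): 480x640x3 uint8, red, green, blue; 480x640 float32, m along the optical axis (not along the pixel's ray), 0 where there is no reading.
- camera_params(name): a dict with "vfov" (degrees; the focal length in pixels is half the picture's height over the tangent of half this angle, whatever the lens; pixels are square), "cx", "cy" (the principal point, pixels), "extrinsics" (4x4, takes a point from camera to world coordinates). Camera axes: x right, y up, looking along -z (the intrinsics and any distortion apply to the point x, -y, -z); pixel columns grow to the right and rows downward; lengths in m; the calibration is good to about 2 mm. A picture is of the moment at which its call begins: read the wrist's pose just before it. camera_params takes no time and is no camera call; for the wrist camera it gives the pose at the moment of the call.
- finish_job(): hands the job in; it is judged then, once.
The state is a dict: "t": time; "q": joint angles; "joint_vel": joint speeds; "joint_efforts": joint torques, N m; "eef_pos": TCP position; "tool_rot": TCP orientation; "ft_force": force on the tool from outside, world axes, zero at the start; "ft_torque": the same for the moment, N m; "opening": finger opening in m; "finger_force": force on a finger pad.
Only numpy, scipy, OpenCV 4.12 (cv2) and the standard library are available. Lean on these libraries where they do the work, as an engineer would, in place of code of your own. Each camera call takes 0.05 s, during which the arm holds its last target. There are 200 camera calls.

### The job

Power up the bench supply the safe way: with the gripper shut and used as one finger against a spoke, push the variable transformer's handwheel anticlockwise all the way back to its zero stop, press the green start button on the grey supply box with a fingertip, then push the wheel clockwise until its pointer stands at the red index tab, without running past the tab. Only push and press, gently: nothing is gripped or lifted, the transformer and the index tab stay where they are, the green button is not pressed until the wheel is at zero, and the red stop button and the other things on the bench are left alone.

Things in the scene. Friction and masses are not known exactly. Their poses are not given: they have to be found in the camera images.
- transformer: Variable transformer, loose, about 10 kg: grey drum under a bare aluminium dial plate of 224 mm diameter, top of plate 196 mm above the bench. Terminal panel on its -x side (to 144 mm from the axis); carrying handles on its y sides. Origin: on the wheel's axis, at the bench; z up. Zero on the scale (green tick) lies 150 degrees anticlockwise of its +x; the scale runs clockwise from there.
- handwheel (a joint): Angle of the black handwheel about its upright axis, rad: 0 at the zero stop, growing clockwise seen from above, to 5.236 at the far stop. Needs about 0.15 N m (some 4 N on a spoke); stays where it is left. Level, above the dial plate; the spokes are 213 to 227 mm above the bench, so a fingertip between them can go down to just above the plate.
- wheel_hub (a point): Centre of the hub's top, on the wheel's axis, 238 mm above the bench. Hub 36 mm in diameter; three spokes 120 degrees apart, 12 mm wide, 14 mm thick; round rim of 14 mm section, inner radius 66 mm, outer 80 mm. So three open pockets, 48 mm wide from hub to rim, lie between the spokes.
- pointer_tip (a point): Tip of the yellow pointer, 93 mm from the wheel's axis, 201 mm above the bench. It continues one spoke (marked with a yellow line) out beyond the rim: the direction from hub to tip is the direction of that spoke.
- index_tab: Red tab, 16 mm wide, clipped on the dial plate's edge (96 to 121 mm from the axis, 5 mm above the plate), stiff to slide. Its origin is on the wheel's axis at the bench; its x axis points from the axis through the middle of the tab, z up. It always starts clockwise of the pointer on the scale.
- index_mark (a point): The point where the pointer's tip stands when it is exactly at the middle of the red tab: 93 mm from the wheel's axis, 201 mm above the bench.
- supply_box: Grey switched supply box, fixed, 120 (x) x 190 (y) x 84 mm high, two blue-capped sockets on its +x face (reaching 92 mm from its centre). On its top the green start button is on the +y side and the red stop button on the -y side, 94 mm apart. Origin: centre of the underside.
- start_button (a joint): Travel of the green start button, m: 0 up, 0.006 fully down (5 N; 1.5 N to begin). It springs back.
- start_button_top (a point): Centre of the top of the green start button when up: 28 mm in diameter, 102 mm above the bench, 6 mm above a steel collar of 44 mm diameter; pressed straight down.
- stop_button (a joint): Travel of the red stop button, m: 0 up, 0.006 fully down.
- stop_button_top (a point): Centre of the top of the red stop button, same size as the green one.
- screwdriver: Bystander: red-handled screwdriver lying before the supply box, 200 mm long along its x, handle 26 mm thick; origin under its middle.
- marker_pen: Bystander: white and blue marker pen, 15 mm thick, 145 mm long along its x, lying in front of the transformer; origin under its middle.
- solder_spool: Bystander: grey solder spool, 58 mm across, 48 mm high, standing near the supply box; origin at the centre of its underside.
- circuit_board: Bystander: loose green circuit board, 100 x 150 x 28 mm with parts; origin at the centre of its underside.
- multimeter: Bystander: yellow hand-held multimeter lying on its back, 170 (x) x 82 x 42 mm; origin at the centre of its underside.
- mug: Bystander: blue mug, 80 mm across, 92 mm high; origin at the centre of its underside.
- side_cutters: Bystander: red-handled side cutters lying flat, 135 x 56 x 14 mm; origin at the bench under the pivot, handles reaching 100 mm to -x.

How it is judged:
By the outcome, as a careful person would: the job done as asked, in the order asked, and still so for the second after the job is handed in, with the robot touching nothing.
It also fails if it takes over 67 s, if anything falls off the work surface, if the arm or the gripper's body presses on something with over 40 N, if the wrist force passes 120 N, or if a joint passes its speed limit or range.

## Working session

There is one attempt and no reset: what is moved stays moved. The work goes in short steps, Python scripts to look and compute and a tool call to move; the robot and the scene stay as the last step left them, time stands still between calls to the robot, and variables do not carry over. Pictures are saved under pics/ and viewed, at most 10 in all, crops included, and the job is handed in when it is done.

Besides the shell and the picture viewer there is one more tool, called as name(argument=value, ...), one argument or row to a line, values as JSON. step_arm: Moves the arm, as the interface text tells. Its arguments: {"type":"object","properties":{"moves":{"type":"array","items":{"type":"array","items":{"type":"array","items":{"type":"number"}}}},"hand":{"type":"number"}},"required":["moves"]}

```bash
ls; mkdir -p pics; cat > h.py <<'E'
from plant import *
import numpy as np, cv2
from scipy.spatial.transform import Rotation as R
def ray(p,u,v):
    f=240/np.tan(np.radians(p["vfov"])/2); E=np.array(p["extrinsics"])
    d=E[:3,:3]@np.array([(u-p["cx"])/f,-(v-p["cy"])/f,-1.]); return E[:3,3],d
def onz(p,u,v,z):
    o,d=ray(p,u,v); return o+d*(z-o[2])/d[2]
def dep(p,D,u,v):
    o,d=ray(p,u,v); return o+d*D[int(v),int(u)]
def save(n,im): cv2.imwrite("pics/"+n+".png",im[:,:,::-1])
def rot():
    w=sense()["tool_rot"]; return R.from_quat([w[1],w[2],w[3],w[0]])
E
python3 - <<'E'
from h import *
s=sense(); print(s)
for n in("top","scene"):
    im,D=camera(n); save(n,im); np.save(n+"D.npy",D); print(n,{k:np.round(v,3) if k=='extrinsics' else v for k,v in camera_params(n).items()})
E
```

```text
pics
{'t': 0.0, 'q': array([-1.32184813e+00,  4.87176079e-02,  9.75959277e-02,  1.62201378e+00,
        2.56359042e-05,  1.44300205e+00]), 'joint_vel': array([ 0.00027894,  0.00090477, -0.000664  , -0.00037892,  0.00091306,
        0.0005175 ]), 'joint_efforts': array([ 6.37770936e-04, -3.38784420e+01,  3.20014000e+01,  2.03685486e-02,
       -1.24438602e-04,  1.59133187e-06]), 'eef_pos': array([ 0.19308543, -0.48797418,  0.40353298]), 'tool_rot': array([-1.16819482e-03,  9.82309870e-01,  1.87259046e-01, -5.80108794e-05]), 'ft_force': array([ 0.93307616, -0.29619641, -0.43635574]), 'ft_torque': array([-0.00368196,  0.02174353, -0.00562596]), 'finger_force': 0.0, 'opening': 0.08554936571110243}
top {'vfov': 42.85279709537492, 'cx': 310.62772186376156, 'cy': 240.03958262524523, 'extrinsics': array([[-0.011,  0.991, -0.135,  0.35 ],
       [-1.   , -0.01 ,  0.004,  0.002],
       [ 0.003,  0.135,  0.991,  1.526],
       [ 0.   ,  0.   ,  0.   ,  1.   ]])}
scene {'vfov': 55.667871531842906, 'cx': 316.1589549658515, 'cy': 237.08671682665786, 'extrinsics': array([[ 0.442, -0.754,  0.486,  1.136],
       [ 0.897,  0.377, -0.231, -0.288],
       [-0.009,  0.538,  0.843,  1.172],
       [ 0.   ,  0.   ,  0.   ,  1.   ]])}
```

View pics/top.png

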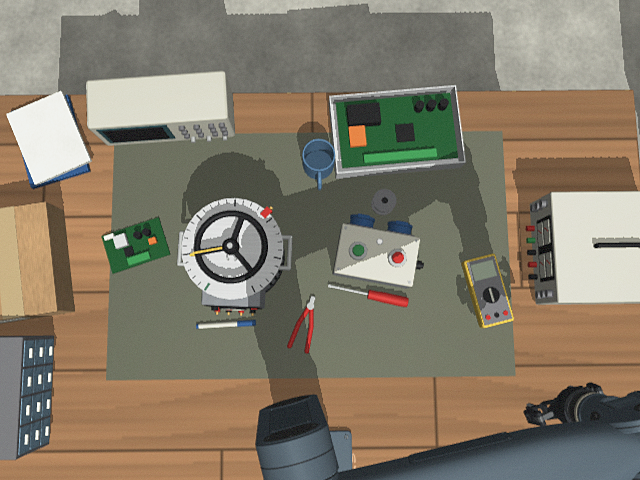

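View pics/scene.png

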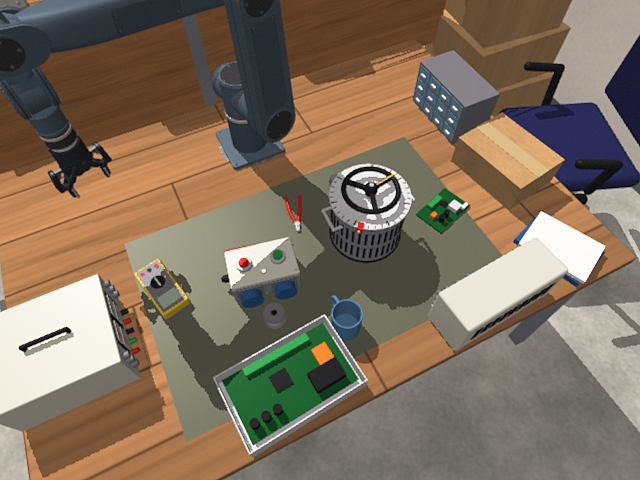

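Top view: hub at (231,245), yellow pointer out to (192,254), red tab at (266,212), green tick at (208,287), green button (358,250), red button (397,257). The scene view agrees with it.

```bash
cat > meas.py <<'E'
from h import *
def blob(im,kind,box):
    h=cv2.cvtColor(im,cv2.COLOR_RGB2HSV).astype(int);H,S,V=h[...,0],h[...,1],h[...,2]
    m={'red':((H<8)|(H>172))&(S>150)&(V>110),'green':(H>45)&(H<90)&(S>90)&(V>40),'yellow':(H>18)&(H<34)&(S>120)&(V>110)}[kind].astype(np.uint8)
    k=np.zeros_like(m);x0,y0,x1,y1=box;k[y0:y1,x0:x1]=m[y0:y1,x0:x1]
    n,l,st,c=cv2.connectedComponentsWithStats(k)
    if n<2: return None
    i=1+np.argmax(st[1:,4]); return c[i],st[i],(l==i)
E
python3 - <<'E'
from meas import *
for n,boxes in {"top":dict(tab=('red',(180,190,290,300),.201),tick=('green',(180,190,290,300),.197),ptr=('yellow',(180,190,290,300),.21),start=('green',(335,230,375,270),.102),stop=('red',(380,240,412,275),.102)),
 "scene":dict(tab=('red',(330,215,410,240),.201),tick=('green',(325,165,412,230),.197),ptr=('yellow',(325,165,412,230),.21),start=('green',(265,245,290,268),.102),stop=('red',(235,255,252,272),.102))}.items():
    im=cv2.imread("pics/"+n+".png")[:,:,::-1].copy();p=camera_params(n);D=np.load(n+"D.npy")
    for k,(col,b,z) in boxes.items():
        r=blob(im,col,b)
        if r is None: print(n,k,None);continue
        print(n,k,r[0].round(1),r[1],onz(p,*r[0],z).round(4),dep(p,D,*r[0]).round(4))
        if k=='ptr':
            ys,xs=np.nonzero(r[2]); P=np.array([onz(p,x,y,.205) for x,y in zip(xs,ys)]); print('  ext',P[P[:,1].argmax()].round(4),P[P[:,1].argmin()].round(4))
    # dial plate centre: depth points at 0.196 height
    u,v=np.meshgrid(np.arange(640),np.arange(480));o,_=ray(p,0,0)
    f=240/np.tan(np.radians(p["vfov"])/2);E=np.array(p["extrinsics"])
    C=np.stack([(u-p["cx"])/f,-(v-p["cy"])/f,-np.ones(u.shape)],-1)@E[:3,:3].T
    W=o+C*D[...,None]
    near=np.hypot(W[...,0]-.36,W[...,1]-.19)<.15
    for lo,hi in((.185,.206),(.21,.232),(.233,.245)):
        m=(near&(W[...,2]>lo)&(W[...,2]<hi)).astype(np.uint8)
        pts=W[m>0][:,:2].astype(np.float32); 
        if len(pts)>5:
            c,r=cv2.minEnclosingCircle(pts);print(n,lo,len(pts),np.round(c,4),round(r,4),np.median(W[m>0][:,2]).round(4),pts.mean(0).round(4))
E
```

```text
top tab [265.9 211.7] [261 207  11  11  64] [0.5937 0.095  0.201 ] [0.5939 0.0951 0.2   ]
top tick [206.5 286.5] [205 284   4   6   8] [0.4308 0.2242 0.197 ] [0.4309 0.2243 0.1964]
top ptr [205.3 250.6] [190 247  32   9  92] [0.5078 0.2256 0.21  ] [0.5058 0.2228 0.2266]
  ext [0.5013 0.2595 0.205 ] [0.5115 0.1923 0.205 ]
top start [358.1 249.9] [353 245  11  11  99] [ 0.5186 -0.1143  0.102 ] [ 0.5184 -0.1141  0.1042]
top stop [397.7 257.2] [393 252  11  11  95] [ 0.5005 -0.2066  0.102 ] [ 0.5004 -0.2064  0.103 ]
top 0.185 2453 [0.4695 0.1758] 0.1012 0.1967 [0.4537 0.1776]
top 0.21 783 [0.487  0.1754] 0.0765 0.2263 [0.4691 0.1747]
top 0.233 56 [0.4748 0.1534] 0.0463 0.2367 [0.4982 0.1686]
scene tab [359.9 225.8] [356 222   8   8  43] [0.596  0.0942 0.201 ] [0.5959 0.0942 0.2008]
scene tick None
scene ptr [384.7 178.9] [376 174  18  11  43] [0.4964 0.2264 0.21  ] [0.4828 0.2374 0.1895]
  ext [0.4884 0.2586 0.205 ] [0.498  0.1988 0.205 ]
scene start [277.  254.1] [273 250   9   9  70] [ 0.5208 -0.1146  0.102 ] [ 0.522  -0.1149  0.104 ]
scene stop [243.  261.9] [239 258   9   9  63] [ 0.5022 -0.2067  0.102 ] [ 0.502  -0.2066  0.1016]
scene 0.185 806 [0.4691 0.1771] 0.0993 0.1949 [0.4556 0.1688]
scene 0.21 401 [0.4867 0.1712] 0.0705 0.2243 [0.4706 0.1688]
```

step_arm(
  moves=[
    [[0,0,-6,0,0,0],[50,-47,-10,0,0,-1.5],[50,-47,-10,0,0,-1.5],[50,-47,-10,0,0,-1.5],[50,-47,-10,0,0,-1.5],[50,-47,-10,0,0,-1.5],[50,-47,-10,0,0,-1.5],[50,-47,-10,0,0,-1.5],[50,-47,-10,0,0,-1.5],[50,-47,-10,0,0,-1.5]],
  ],
  hand=0,
)

```text
t: 1.35
eef_pos: [0.4325, 0.0221, 0.4972]
tool_rot: [0.0, 0.591, 0.807, -0.0]
ft_force: [-0.0, -0.7, -0.3]
opening: -0.0004
finger_force: 0.0
```

```bash
python3 - <<'E'
from h import *
s=sense(); print(s['t'],s['eef_pos'],s['tool_rot'],s['q'])
im,D=camera("wrist"); p=camera_params("wrist"); save("w1",im); np.save("w1D.npy",D); print(p)
im=cv2.imread("pics/top.png")[:,:,::-1].copy();p=camera_params("top");D=np.load("topD.npy")
u,v=np.meshgrid(np.arange(640),np.arange(480));o,_=ray(p,0,0)
f=240/np.tan(np.radians(p["vfov"])/2);E=np.array(p["extrinsics"])
W=o+np.stack([(u-p["cx"])/f,-(v-p["cy"])/f,-np.ones(u.shape)],-1)@E[:3,:3].T*D[...,None]
near=np.hypot(W[...,0]-.50,W[...,1]-.168)<.2
for lo,hi,rr in((.193,.199,.2),(.213,.232,.09),(.233,.245,.03)):
    m=near&(W[...,2]>lo)&(W[...,2]<hi)&(np.hypot(W[...,0]-.50,W[...,1]-.168)<rr)
    q=W[m][:,:2].astype(np.float32);c,r=cv2.minEnclosingCircle(q);print(lo,len(q),np.round(c,4),round(r,4),np.median(q,0))
E
```

```text
1.35 [0.43248828 0.02210459 0.49721621] [ 1.12244164e-04  5.90557213e-01  8.06995754e-01 -1.39423462e-04] [-1.03922573e-01 -1.43288346e-01  1.02221335e-01  1.81625251e+00
 -3.53962008e-04  1.15957573e+00]
{'vfov': 59.55990839161736, 'cx': 321.74853464633907, 'cy': 239.28191991283708, 'extrinsics': array([[ 0.951119  , -0.29463585, -0.09253304,  0.4103905 ],
       [ 0.30880658,  0.91060589,  0.27465507,  0.09987971],
       [ 0.0033379 , -0.28980447,  0.95708005,  0.46642834],
       [ 0.        ,  0.        ,  0.        ,  1.        ]])}
0.193 4332 [0.5191 0.1649] 0.1182 [0.5111728  0.17127362]
0.213 1741 [0.5137 0.1735] 0.0836 [0.50689477 0.16149524]
0.233 176 [0.5069 0.1671] 0.0238 [0.5135232  0.16895363]
```

View pics/w1.png

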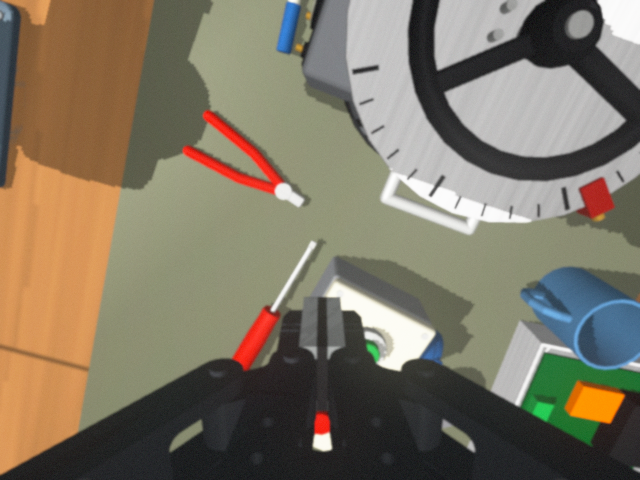

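Wrist view: hub's top at about (578,24), red tab at (597,198), green button half hidden behind the fingers at (373,350). The wheel is off to the upper right, so I centre it.

step_arm(
  moves=[
    [[3,8,-2,0,0,0],[6,16,-4,0,0,0],[6,16,-4,0,0,0],[6,16,-4,0,0,0],[6,16,-4,0,0,0]],
  ],
)

```text
t: 2.02
eef_pos: [0.5666, 0.1252, 0.5366]
tool_rot: [-0.001, 0.591, 0.807, -0.001]
ft_force: [-0.3, 0.4, 1.0]
opening: 0.0003
finger_force: 0.0
```

```bash
python3 - <<'E'
from h import *
s=sense(); print(s['t'],s['eef_pos'],s['tool_rot'],s['q'])
p=camera_params("wrist");im,D=camera("wrist");  save("w2",im); np.save("w2D.npy",D); np.save("w2E.npy",p["extrinsics"])
E
```

```text
2.025 [0.5666272  0.12516841 0.53656502] [-7.81922963e-04  5.91026157e-01  8.06651465e-01 -9.40601718e-04] [ 1.01950562e-01  2.93791459e-01  6.48921082e-01  1.92834732e+00
 -3.48579217e-04  1.36661281e+00]
```

View pics/w2.png

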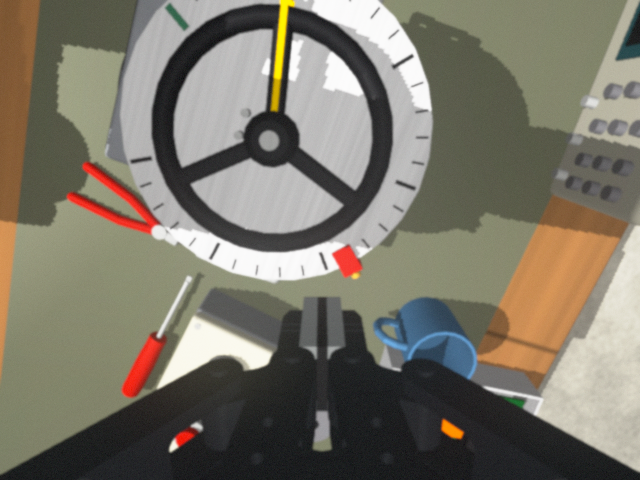

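Wrist view: hub cap (269,140), pointer and yellow spoke line running up to (287,0), green tick (176,17), red tab (347,262). The other two spokes end at (180,178) and (352,200).

```bash
cat > wheel.py <<'E'
from meas import *
def fitc(P):
    A=np.c_[2*P,np.ones(len(P))];s=np.linalg.lstsq(A,(P**2).sum(1),rcond=None)[0];return s[:2],np.sqrt(s[2]+s[:2]@s[:2])
def wheel(im,p,hubpx):
    g=cv2.cvtColor(im,cv2.COLOR_RGB2GRAY);h=cv2.cvtColor(im,cv2.COLOR_RGB2HSV)
    # dark wheel: inner pockets' rim edge -> cast rays from hub, rim height .22
    hub=onz(p,*hubpx,.238)[:2]
    # index: angle of hub->tab, hub->tick, hub->yellow
    return hub
def ang(a,b): return np.degrees(np.arctan2(b[1]-a[1],b[0]-a[0]))
E
python3 - <<'E'
from wheel import *
im=cv2.imread("pics/w2.png")[:,:,::-1].copy();p=camera_params("wrist");p["extrinsics"]=np.load("w2E.npy");D=np.load("w2D.npy")
g=cv2.cvtColor(im,cv2.COLOR_RGB2GRAY);sub=g[128:153,257:282];m=(sub>80).astype(np.uint8)
n,l,st,c=cv2.connectedComponentsWithStats(m);i=1+np.argmax(st[1:,4]);hp=c[i]+[257,128];print(hp,st[i],dep(p,D,*hp).round(4))
hub=onz(p,*hp,.238)[:2];print('hub',hub)
# rim outer & plate edges along radial directions in world
V=(g<75)
for z,lab in((.220,'rim')):pass
rin=[]
for a in np.radians(np.arange(0,360,4)):
    prev=None
    for r in np.arange(.03,.075,.0005):
        w=np.r_[hub+r*np.array([np.cos(a),np.sin(a)]),.220]
        E=p["extrinsics"];cm=E[:3,:3].T@(w-E[:3,3]);f=240/np.tan(np.radians(p["vfov"])/2)
        u=p["cx"]+f*cm[0]/-cm[2];v=p["cy"]-f*cm[1]/-cm[2]
        if not(0<=u<639 and 0<=v<479):break
        d=g[int(round(v)),int(round(u))]<75
        if r==.03 and d:break
        if d:
            if r>.058: rin.append(w[:2]);
            break
P=np.array(rin);print(len(P),fitc(P))
for k,c,b,z in(('tab','red',(320,240,370,285),.201),('tick','green',(150,0,200,40),.197),('ptr','yellow',(255,0,310,120),.227)):
    r=blob(im,c,b);q=onz(p,*r[0],z);print(k,r[0].round(1),r[1],q.round(4),dep(p,D,*r[0]).round(4),ang(hub,q).round(1),np.hypot(*(q[:2]-hub)).round(4))
for px in((180,178),(352,200)):q=onz(p,*px,.225);print(px,q.round(4),ang(hub,q))
q=onz(p,276,105,.227);print(ang(hub,q))
E
```

```text
[268.57458564 140.24309392] [  1   2  22  22 362] [0.5167 0.1696 0.2416]
hub [0.51630166 0.16918522]Traceback (most recent call last):
  File "<stdin>", line 8, in <module>
TypeError: cannot unpack non-iterable float object
```

```bash
python3 - <<'E'
from wheel import *
im=cv2.imread("pics/w2.png")[:,:,::-1].copy();p=camera_params("wrist");p["extrinsics"]=np.load("w2E.npy");D=np.load("w2D.npy")
g=cv2.cvtColor(im,cv2.COLOR_RGB2GRAY);hub=np.array([.5163,.1692])
E=p["extrinsics"];f=240/np.tan(np.radians(p["vfov"])/2);rin=[]
for a in np.radians(np.arange(0,360,4)):
    for r in np.arange(.03,.075,.0005):
        w=np.r_[hub+r*np.array([np.cos(a),np.sin(a)]),.220]
        cm=E[:3,:3].T@(w-E[:3,3]);u=p["cx"]+f*cm[0]/-cm[2];v=p["cy"]-f*cm[1]/-cm[2]
        if not(0<=u<639 and 0<=v<479):break
        if g[int(round(v)),int(round(u))]<75:
            if r>.058: rin.append(w[:2])
            break
P=np.array(rin);print(len(P),fitc(P))
for k,c,b,z in(('tab','red',(320,240,370,285),.201),('tick','green',(150,0,200,40),.197),('ptr','yellow',(255,0,310,120),.227)):
    r=blob(im,c,b);q=onz(p,*r[0],z);print(k,r[0].round(1),r[1],q.round(4),dep(p,D,*r[0]).round(4),ang(hub,q).round(1),np.hypot(*(q[:2]-hub)).round(4))
for px in((180,178),(352,200)):q=onz(p,*px,.225);print(px,q.round(4),ang(hub,q))
q=onz(p,276,105,.227);print(ang(hub,q))
E
```

```text
75 (array([0.51683885, 0.1693489 ]), np.float64(0.06656175059301135))
tab [347.1 261.1] [333 246  29  31 521] [0.5947 0.0956 0.201 ] [0.5946 0.0957 0.2013] -43.2 0.1075
tick [176.5  16.4] [167   5  20  24 130] [0.4328 0.2238 0.197 ] [0.4334 0.2237 0.1987] 146.8 0.0997
ptr [279.8  51.1] [ 271    0   24  112 1036] [0.5076 0.2214 0.227 ] [0.5076 0.2214 0.227 ] 99.4 0.0529
(180, 178) [0.4648 0.1261 0.225 ] -140.0572650293564
(352, 200) [0.5797 0.1466 0.225 ] -19.59823847815216
96.38626335296394
```

step_arm(
  moves=[
    [[3.5,0.2,0,0,0,0],[7.3,0.4,0,0,0,0],[7.3,0.4,4,0,0,0],[7.3,0.4,8,0,0,0],[7.3,0.4,11,0,0,0],[7.3,0.4,13.5,0,0,0],[7.3,0.4,15.2,0,0,0],[7.3,0.4,15.8,0,0,0],[7.3,0.4,15.8,0,0,0]],
  ],
)

```text
t: 3.2
eef_pos: [0.5477, 0.1955, 0.3803]
tool_rot: [0.0, 0.591, 0.806, 0.0]
ft_force: [-0.1, -0.0, -0.5]
opening: 0.0001
finger_force: 0.0
```

```bash
cat > arc.py <<'E'
from wheel import *
HUB=np.array([.5166,.1693])
def arc(angs,r=.042,hub=HUB):
    s=sense();Rm=rot().as_matrix();p=np.array(s["eef_pos"]);tip=p+Rm@[0,0,.173]
    print('t',s['t'],'tip',tip.round(4),'F',s['ft_force'].round(1),'ang',ang(hub,tip).round(1),'r',np.hypot(*(tip[:2]-hub)).round(4))
    for a in angs:
        c=np.radians(a);t=np.r_[hub+r*np.array([np.cos(c),np.sin(c)]),tip[2]]
        print(a,(100*Rm.T@(t-tip)).round(2)[:2].tolist())
E
python3 -c "
from arc import *
arc(range(45,120,5))"
```

```text
t 3.2 tip [0.5478 0.1955 0.2073] F [-0.1 -0.  -0.5] ang 40.0 r 0.0408
45 [0.38, -0.04]
50 [0.7, -0.23]
55 [1.0, -0.44]
60 [1.28, -0.67]
65 [1.54, -0.93]
70 [1.77, -1.21]
75 [1.98, -1.51]
80 [2.16, -1.83]
85 [2.32, -2.16]
90 [2.44, -2.51]
95 [2.54, -2.86]
100 [2.6, -3.22]
105 [2.63, -3.59]
110 [2.63, -3.95]
115 [2.6, -4.32]
```

step_arm(
  moves=[
    [[0.38,0,0.3,0,0,0],[0.7,-0.23,0.4,0,0,0],[1.0,-0.44,0.4,0,0,0],[1.28,-0.67,0.4,0,0,0],[1.54,-0.93,0.4,0,0,0],[1.77,-1.21,0.4,0,0,0],[1.98,-1.51,0.4,0,0,0],[2.16,-1.83,0.4,0,0,0],[2.32,-2.16,0.4,0,0,0],[2.44,-2.5,0.4,0,0,0]],
  ],
)

```text
t: 4.45
eef_pos: [0.5179, 0.2119, 0.376]
tool_rot: [0.001, 0.591, 0.807, 0.001]
ft_force: [4.5, -0.8, -0.1]
opening: 0.0002
finger_force: 2.2
```

```bash
python3 -c "
from arc import *
arc(range(90,135,2))"
```

```text
t 4.45 tip [0.5184 0.2119 0.203 ] F [ 4.5 -0.8 -0.1] ang 87.5 r 0.0427
90 [-0.01, -0.19]
92 [0.04, -0.34]
94 [0.07, -0.48]
96 [0.1, -0.62]
98 [0.13, -0.76]
100 [0.15, -0.91]
102 [0.17, -1.05]
104 [0.18, -1.2]
106 [0.19, -1.35]
108 [0.19, -1.49]
110 [0.19, -1.64]
112 [0.18, -1.79]
114 [0.16, -1.93]
116 [0.14, -2.08]
118 [0.12, -2.22]
120 [0.09, -2.37]
122 [0.06, -2.51]
124 [0.02, -2.65]
126 [-0.03, -2.79]
128 [-0.08, -2.93]
130 [-0.13, -3.06]
132 [-0.19, -3.2]
134 [-0.25, -3.33]
```

step_arm(
  moves=[
    [[0.08,-0.29,0,0,0,0],[0.14,-0.57,0,0,0,0],[0.18,-0.86,0,0,0,0],[0.2,-1.16,0,0,0,0],[0.2,-1.45,0,0,0,0],[0.19,-1.6,0,0,0,0]],
  ],
)

```text
t: 5.2
eef_pos: [0.5013, 0.2091, 0.3758]
tool_rot: [0.0, 0.591, 0.807, 0.001]
ft_force: [4.5, 2.0, 0.9]
opening: -0.0
finger_force: 1.8
```

step_arm(
  moves=[
    [[-0.02,-0.14,0,0,0,0],[-0.04,-0.28,0,0,0,0],[-0.06,-0.35,0,0,0,0]],
  ],
)

```text
t: 5.58
eef_pos: [0.4981, 0.2074, 0.3755]
tool_rot: [-0.0, 0.591, 0.807, 0.0]
ft_force: [4.5, 1.0, 1.0]
opening: -0.0003
finger_force: 1.7
```

step_arm(
  moves=[
    [[-0.03,-0.07,0,0,0,0],[-0.06,-0.14,0,0,0,0]],
  ],
)

```text
t: 5.82
eef_pos: [0.4975, 0.2067, 0.3756]
tool_rot: [0.0, 0.591, 0.807, 0.001]
ft_force: [6.6, 2.3, -0.1]
opening: -0.0002
finger_force: 3.0
```

step_arm(
  moves=[
    [[-0.03,-0.07,0,0,0,0],[-0.06,-0.14,0,0,0,0]],
  ],
)

```text
t: 6.08
eef_pos: [0.497, 0.2062, 0.3757]
tool_rot: [0.0, 0.591, 0.807, 0.003]
ft_force: [8.8, 5.8, -0.5]
opening: -0.0002
finger_force: 4.5
```

step_arm(
  moves=[
    [[0,1.0,0,0,0,0],[0,1.0,-4,0,0,0],[0,1.2,-9,0,0,0],[-4,2,-13,0,0,0],[-8,3,-16,0,0,0],[-8,3,-16,0,0,0],[-8,3,-16,0,0,0]],
  ],
)

```text
t: 6.95
eef_pos: [0.5485, 0.1381, 0.5341]
tool_rot: [-0.002, 0.591, 0.806, -0.001]
ft_force: [-0.2, 1.1, -1.1]
opening: -0.0002
finger_force: 0.0
```

```bash
python3 - <<'E'
from wheel import *
s=sense(); print(s['t'],s['eef_pos'],s['q'])
p=camera_params("wrist");im,D=camera("wrist");  save("w3",im)
hub=np.array([.5166,.1693]);print(camera_params("wrist")["extrinsics"][:3,3]-p["extrinsics"][:3,3])
for k,c,b,z in(('tab','red',(300,240,420,300),.201),('tick','green',(120,0,320,150),.197),('ptr','yellow',(100,0,400,200),.227)):
    r=blob(im,c,b)
    if r is None: print(k,r);continue
    q=onz(p,*r[0],z);print(k,r[0].round(1),r[1],q.round(4),dep(p,D,*r[0]).round(4),ang(hub,q).round(1),np.hypot(*(q[:2]-hub)).round(4))
E
```

```text
6.95 [0.54850462 0.13811607 0.53406883] [1.28017045e-01 2.47397897e-01 5.86839303e-01 1.91438079e+00
 4.19771922e-04 1.39332935e+00]
[-0.0002817   0.00039707 -0.0002907 ]
tab [364.6 284.1] [351 269  28  31 514] [0.5945 0.0957 0.201 ] [0.5946 0.0956 0.2008] -43.4 0.1072
tick [196.7  43.5] [190  35  15  18  95] [0.4311 0.2249 0.197 ] [0.4311 0.2249 0.1968] 147.0 0.1019
ptr [235.5  98.5] [202  52  75  96 934] [0.4703 0.1998 0.227 ] [0.4706 0.1999 0.2284] 146.6 0.0554
```

View pics/w3.png

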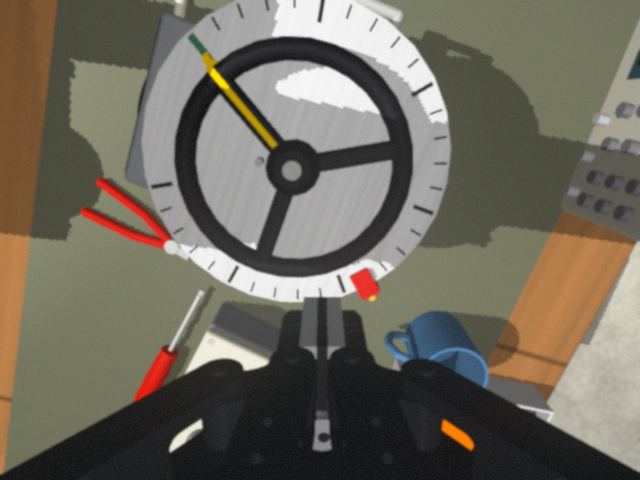

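The pointer now stands on the green tick, with the line from (202,52) to the hub at (292,170). The tab and transformer have not moved, so next is the green button.

step_arm(
  moves=[
    [[-12,-5.4,0,0,0,0],[-23.2,-10.4,0,0,0,0],[-23.2,-10.4,0,0,0,0],[-23.2,-10.4,3,0,0,0],[-23.2,-10.4,8,0,0,0],[-23.2,-10.4,13,0,0,0],[-23.2,-10.4,18,0,0,0],[-23.2,-10.4,22,0,0,0],[-23.2,-10.4,23,0,0,0],[-23.2,-10.4,23,0,0,0]],
  ],
)

```text
t: 8.25
eef_pos: [0.5189, -0.1136, 0.3049]
tool_rot: [-0.001, 0.591, 0.807, -0.0]
ft_force: [1.1, -0.5, -0.1]
opening: 0.0
finger_force: 0.0
```

```bash
python3 - <<'E'
from arc import *
s=sense();t=np.array(s['eef_pos'])+rot().apply([0,0,.173]);print(s['t'],t,rot().inv().apply(np.array([.5195,-.1140,.102])-t)*100)
E
```

```text
8.25 [ 0.51853398 -0.11347019  0.13188141] [-0.08384542  0.08108215  2.9878954 ]
```

step_arm(
  moves=[
    [[-0.1,0.1,1.5,0,0,0],[-0.1,0.1,2.5,0,0,0],[-0.1,0.1,2.8,0,0,0],[-0.1,0.1,3.0,0,0,0],[-0.1,0.1,3.2,0,0,0],[-0.1,0.1,3.3,0,0,0]],
  ],
)

```text
t: 9.0
eef_pos: [0.5207, -0.1151, 0.2734]
tool_rot: [0.0, 0.591, 0.807, 0.0]
ft_force: [-2.2, 0.7, 9.3]
opening: 0.0003
finger_force: 4.5
```

step_arm(
  moves=[
    [[0,0,0.1,0,0,0],[0,0,0.2,0,0,0],[0,0,0.2,0,0,0]],
  ],
)

```text
t: 9.38
eef_pos: [0.5206, -0.1151, 0.2733]
tool_rot: [0.001, 0.591, 0.807, 0.0]
ft_force: [-5.5, 2.2, 12.2]
opening: -0.0002
finger_force: 6.3
```

```bash
python3 - <<'E'
from h import *
s=sense();print(s['t'],s['eef_pos'],s['ft_force'],s['ft_torque'],rot().as_matrix())
a,D=camera("wrist");b,_=camera("scene")
A=cv2.resize(a[200:400,220:440],(400,364),interpolation=cv2.INTER_CUBIC);B=cv2.resize(b[190:310,210:330],(364,364),interpolation=cv2.INTER_CUBIC)
save("press",np.hstack([A,B]))
E
```

```text
9.375 [ 0.52062133 -0.11506898  0.27334038] [-5.50938626  2.20203321 12.2409689 ] [0.42863902 0.97286181 0.06106835] [[-3.01312479e-01  9.53523606e-01  1.87720111e-03]
 [ 9.53524628e-01  3.01314225e-01 -7.22893613e-04]
 [-1.25492352e-03  1.57214063e-03 -9.99997977e-01]]
```

View pics/press.png

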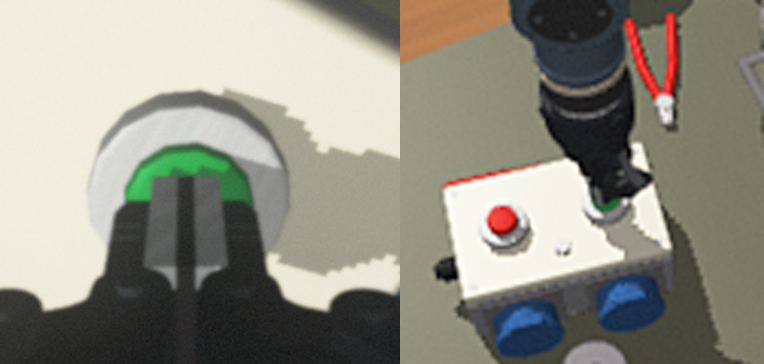

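The fingertip sits on the green button, well away from the red one. I'll lift in small steps and read the spring force to see whether the button went all the way down.

step_arm(
  moves=[
    [[0,0,-0.2,0,0,0],[0,0,-0.3,0,0,0],[0,0,-0.3,0,0,0]],
  ],
)

```text
t: 9.85
eef_pos: [0.5207, -0.1151, 0.2737]
tool_rot: [0.0, 0.591, 0.807, 0.0]
ft_force: [-0.7, 0.3, 4.1]
opening: 0.0001
finger_force: 2.3
```

step_arm(
  moves=[
    [[0,0,-0.1,0,0,0],[0,0,-0.1,0,0,0]],
  ],
)

```text
t: 10.1
eef_pos: [0.5208, -0.1152, 0.2745]
tool_rot: [0.0, 0.591, 0.807, 0.0]
ft_force: [-0.8, 0.7, 5.7]
opening: 0.0001
finger_force: 2.1
```

step_arm(
  moves=[
    [[0,0,-0.1,0,0,0],[0,0,-0.1,0,0,0]],
  ],
)

```text
t: 10.35
eef_pos: [0.5207, -0.1151, 0.2754]
tool_rot: [0.0, 0.591, 0.807, 0.0]
ft_force: [-0.1, 0.7, 3.9]
opening: -0.0002
finger_force: 1.8
```

step_arm(
  moves=[
    [[0,0,-0.2,0,0,0],[0,0,-0.2,0,0,0]],
  ],
)

```text
t: 10.6
eef_pos: [0.5207, -0.1151, 0.2774]
tool_rot: [0.0, 0.591, 0.807, 0.0]
ft_force: [1.0, 0.7, 2.9]
opening: -0.0
finger_force: 1.2
```

step_arm(
  moves=[
    [[0,0,-0.2,0,0,0],[0,0,-0.2,0,0,0]],
  ],
)

```text
t: 10.85
eef_pos: [0.5206, -0.1151, 0.2793]
tool_rot: [-0.0, 0.591, 0.807, -0.0]
ft_force: [0.6, -0.5, 1.2]
opening: 0.0
finger_force: 0.7
```

Force fell smoothly from about 4 N to 1 N over about 6 mm, so the button went right down and came back up. It also shows the true tip is about 4 mm below nominal, so I'll stay a little higher inside the wheel. Next I enter the pocket centred at 87°.

step_arm(
  moves=[
    [[0,0,-5,0,0,0],[0,0,-11,0,0,0],[2,0.6,-17,0,0,0],[7,2.2,-20,0,0,0],[13,4,-20,0,0,0],[19,5.9,-20,0,0,0],[25,7.7,-20,0,0,0],[31.2,9.7,-20,0,0,0],[31.2,9.7,-20,0,0,0],[31.2,9.7,-20,0,0,0]],
  ],
)

```text
t: 12.1
eef_pos: [0.519, 0.2117, 0.4785]
tool_rot: [-0.0, 0.591, 0.807, -0.001]
ft_force: [-0.0, -0.4, 1.0]
opening: 0.0002
finger_force: 0.0
```

```bash
python3 -c "
from arc import *
arc([87])"
```

```text
t 12.1 tip [0.5186 0.2114 0.3055] F [-0.  -0.4  1. ] ang 87.2 r 0.0421
87 [-0.02, 0.01]
```

step_arm(
  moves=[
    [[0,0,4,0,0,0],[0,0,7,0,0,0],[0,0,9,0,0,0],[0,0,9.9,0,0,0],[0,0,9.9,0,0,0]],
  ],
)

```text
t: 12.72
eef_pos: [0.5192, 0.2104, 0.3801]
tool_rot: [-0.0, 0.592, 0.806, -0.001]
ft_force: [-0.5, -0.3, -0.4]
opening: -0.0003
finger_force: 0.0
```

```bash
python3 -c "
from arc import *
arc(range(84,-132,-6))"
```

```text
t 12.725 tip [0.519  0.2103 0.2071] F [-0.5 -0.3 -0.4] ang 86.7 r 0.0411
84 [0.02, 0.21]
78 [-0.18, 0.61]
72 [-0.42, 0.98]
66 [-0.69, 1.32]
60 [-1.0, 1.64]
54 [-1.34, 1.92]
48 [-1.7, 2.16]
42 [-2.09, 2.36]
36 [-2.5, 2.53]
30 [-2.92, 2.64]
24 [-3.36, 2.72]
18 [-3.8, 2.74]
12 [-4.24, 2.73]
6 [-4.67, 2.66]
0 [-5.1, 2.55]
-6 [-5.51, 2.4]
-12 [-5.9, 2.2]
-18 [-6.27, 1.97]
-24 [-6.62, 1.69]
-30 [-6.93, 1.39]
-36 [-7.21, 1.05]
-42 [-7.45, 0.68]
-48 [-7.66, 0.29]
-54 [-7.82, -0.12]
-60 [-7.94, -0.54]
-66 [-8.01, -0.97]
-72 [-8.04, -1.41]
-78 [-8.02, -1.85]
-84 [-7.96, -2.29]
-90 [-7.85, -2.71]
-96 [-7.69, -3.13]
-102 [-7.5, -3.52]
-108 [-7.26, -3.89]
-114 [-6.99, -4.23]
-120 [-6.68, -4.55]
-126 [-6.34, -4.83]
```

step_arm(
  moves=[
    [[0,0.2,0.1,0,0,0],[-0.2,0.6,0.1,0,0,0],[-0.42,0.98,0.1,0,0,0],[-0.7,1.32,0.1,0,0,0],[-1.0,1.64,0.1,0,0,0],[-1.34,1.92,0.1,0,0,0],[-1.7,2.16,0.1,0,0,0],[-2.1,2.36,0.1,0,0,0],[-2.5,2.53,0.1,0,0,0],[-2.92,2.64,0.1,0,0,0]],
  ],
)

```text
t: 13.98
eef_pos: [0.5527, 0.1921, 0.3792]
tool_rot: [-0.001, 0.591, 0.807, 0.0]
ft_force: [-4.3, 4.1, 0.8]
opening: 0.0001
finger_force: 2.2
```

step_arm(
  moves=[
    [[-0.44,0.08,0,0,0,0],[-0.88,0.1,0,0,0,0],[-1.32,0.09,0,0,0,0],[-1.75,0.02,0,0,0,0],[-2.18,-0.09,0,0,0,0],[-2.59,-0.24,0,0,0,0],[-2.98,-0.44,0,0,0,0],[-3.35,-0.67,0,0,0,0],[-3.7,-0.95,0,0,0,0],[-4.0,-1.25,0,0,0,0]],
  ],
)

```text
t: 15.22
eef_pos: [0.5542, 0.1503, 0.3801]
tool_rot: [0.001, 0.591, 0.807, 0.002]
ft_force: [1.7, 4.8, 0.9]
opening: -0.0001
finger_force: 1.9
```

```bash
python3 -c "
from arc import *
arc(range(-24,-140,-6))
im,D=camera('scene');save('s2',im);p=camera_params('scene')
for k,c,b,z in(('tab','red',(340,215,380,240),.201),('ptr','yellow',(325,165,412,240),.227)):
    r=blob(im,c,b)
    if r: q=onz(p,*r[0],z);print(k,r[0].round(1),r[1],q.round(4),ang(HUB,q).round(1))
"
```

```text
t 15.225 tip [0.5549 0.1507 0.2071] F [1.7 4.8 0.9] ang -25.9 r 0.0425
-24 [0.14, 0.06]
-30 [-0.18, -0.25]
-36 [-0.45, -0.59]
-42 [-0.7, -0.96]
-48 [-0.9, -1.35]
-54 [-1.06, -1.76]
-60 [-1.18, -2.18]
-66 [-1.25, -2.62]
-72 [-1.28, -3.06]
-78 [-1.26, -3.49]
-84 [-1.19, -3.93]
-90 [-1.08, -4.35]
-96 [-0.93, -4.77]
-102 [-0.73, -5.16]
-108 [-0.49, -5.53]
-114 [-0.22, -5.87]
-120 [0.09, -6.19]
-126 [0.43, -6.47]
-132 [0.8, -6.71]
-138 [1.19, -6.91]
tab [359.9 225.9] [356 222   8   8  43] [0.5962 0.094  0.201 ] -43.4
ptr [395.1 187.4] [390 186  11   3  23] [0.5453 0.2268 0.227 ] 63.5
```

step_arm(
  moves=[
    [[-0.27,-0.34,0,0,0,0],[-0.52,-0.71,0,0,0,0],[-0.72,-1.1,0,0,0,0],[-0.88,-1.51,0,0,0,0],[-1.0,-1.93,0,0,0,0],[-1.07,-2.37,0,0,0,0],[-1.1,-2.81,0,0,0,0],[-1.08,-3.24,0,0,0,0],[-1.01,-3.68,0,0,0,0],[-0.9,-4.1,0,0,0,0]],
  ],
)

```text
t: 16.52
eef_pos: [0.5169, 0.1283, 0.3796]
tool_rot: [0.001, 0.591, 0.806, -0.0]
ft_force: [3.6, 1.2, -0.4]
opening: -0.0002
finger_force: 1.8
```

```bash
python3 -c "
from arc import *
arc(range(-84,-140,-4))
im,D=camera('scene');save('s3',im);p=camera_params('scene')
for k,c,b,z in(('tab','red',(340,215,380,240),.201),('ptr','yellow',(325,165,412,240),.227)):
    r=blob(im,c,b)
    if r: q=onz(p,*r[0],z);print(k,r[0].round(1),r[1],q.round(4),ang(HUB,q).round(1))
"
```

```text
t 16.525 tip [0.5171 0.1281 0.2066] F [ 3.6  1.2 -0.4] ang -89.3 r 0.0412
-84 [-0.17, 0.36]
-88 [-0.1, 0.07]
-92 [-0.02, -0.21]
-96 [0.09, -0.48]
-100 [0.22, -0.75]
-104 [0.36, -1.0]
-108 [0.52, -1.25]
-112 [0.7, -1.48]
-116 [0.9, -1.7]
-120 [1.1, -1.9]
-124 [1.33, -2.09]
-128 [1.56, -2.27]
-132 [1.81, -2.43]
-136 [2.07, -2.57]
tab [360.  225.9] [356 222   8   8  42] [0.5963 0.0941 0.201 ] -43.3
ptr [381.  201.1] [375 193  13  17  41] [0.5675 0.1704 0.227 ] 1.2
```

step_arm(
  moves=[
    [[0.1,-0.3,0,0,0,0],[0.22,-0.57,0,0,0,0],[0.36,-0.82,0,0,0,0],[0.52,-1.07,0,0,0,0],[0.7,-1.3,0,0,0,0],[0.9,-1.52,0,0,0,0],[1.05,-1.67,0,0,0,0],[1.05,-1.67,0,0,0,0]],
  ],
)

```text
t: 17.58
eef_pos: [0.4973, 0.1339, 0.3793]
tool_rot: [-0.0, 0.591, 0.807, -0.0]
ft_force: [2.2, -1.2, -0.3]
opening: 0.0004
finger_force: 1.3
```

```bash
cat > pt.py <<'E'
from arc import *
def pt(n,name,lift=None):
    im,D=camera(name);save(n,im);p=camera_params(name)
    B={'scene':((340,215,380,245),(325,165,412,245)),'top':((250,190,290,235),(180,190,290,300))}[name]
    t=blob(im,'red',B[0]);q=onz(p,*t[0],.201);off=HUB+.1075*np.array([np.cos(np.radians(-43.3)),np.sin(np.radians(-43.3))])-q[:2]
    print('tab',q.round(4),t[1],'bias',off.round(4))
    y=blob(im,'yellow',B[1])
    if y: 
        q=onz(p,*y[0],.222)[:2]+off;print('ptr',y[0].round(1),y[1],ang(HUB,q).round(2),np.hypot(*(q-HUB)).round(4))
E
python3 -c "
from pt import *
arc(range(-110,-140,-2));pt('s4','scene');pt('t4','top')"
```

```text
t 17.575 tip [0.4972 0.1339 0.2063] F [ 2.2 -1.2 -0.3] ang -118.8 r 0.0404
-110 [-0.54, 0.36]
-112 [-0.45, 0.25]
-114 [-0.35, 0.14]
-116 [-0.25, 0.03]
-118 [-0.15, -0.08]
-120 [-0.04, -0.18]
-122 [0.07, -0.27]
-124 [0.18, -0.37]
-126 [0.3, -0.46]
-128 [0.42, -0.54]
-130 [0.54, -0.62]
-132 [0.66, -0.7]
-134 [0.79, -0.77]
-136 [0.92, -0.84]
-138 [1.05, -0.9]
tab [0.5963 0.0941 0.201 ] [356 222   8   8  42] bias [-0.0015  0.0014]
ptr [372.2 202.4] [371 193   4  20  37] -23.85 0.0434
tab [0.5936 0.0949 0.201 ] [261 207  11  11  65] bias [0.0012 0.0007]
ptr [270.7 207.3] [270 206   3   3   6] -45.52 0.1198
```

step_arm(
  moves=[
    [[-0.6,0.6,0,0,0,0],[-0.6,0.6,-4,0,0,0],[-0.6,0.6,-9,0,0,0],[-2,2.5,-13,0,0,0],[-4,5,-15,0,0,0],[-4,5,-15,0,0,0],[-4,5,-15,0,0,0]],
  ],
)

```text
t: 18.55
eef_pos: [0.5574, 0.1108, 0.5284]
tool_rot: [-0.001, 0.591, 0.807, -0.001]
ft_force: [-0.1, -0.1, 0.8]
opening: -0.0004
finger_force: 0.0
```

```bash
cat > wv.py <<'E'
from arc import *
def wv(n):
    s=sense();p=camera_params("wrist");im,D=camera("wrist");save(n,im);print(s['t'],s['eef_pos'].round(4))
    r=blob(im,'red',(280,180,480,330));q=onz(p,*r[0],.201);print('tab',r[0].round(1),r[1],q.round(4),ang(HUB,q).round(2),np.hypot(*(q[:2]-HUB)).round(4))
    y=blob(im,'yellow',(120,20,480,330));ys,xs=np.nonzero(y[2]);print(y[1])
    P=np.array([onz(p,a,b,.227) for a,b in zip(xs,ys)]);d=np.hypot(*(P[:,:2]-HUB).T);i=(d>.02)&(d<.064);Q=P[i]
    print('spoke line',ang(HUB,Q.mean(0)).round(2),i.sum())
    P=np.array([onz(p,a,b,.201) for a,b in zip(xs,ys)]);d=np.hypot(*(P[:,:2]-HUB).T);i=(d>.083)
    if i.any(): print('tip',ang(HUB,P[i].mean(0)).round(2),i.sum(),d.max().round(4))
E
python3 -c "
from wv import *
wv('w4')"
```

```text
18.55 [0.5574 0.1108 0.5284]
tab [365.5 251.9] [351 236  30  33 556] [0.5945 0.0955 0.201 ] -43.45 0.1073
[310 140  81  75 825]
spoke line -25.51 534
tip -25.99 120 0.0931
```

View pics/w4.png

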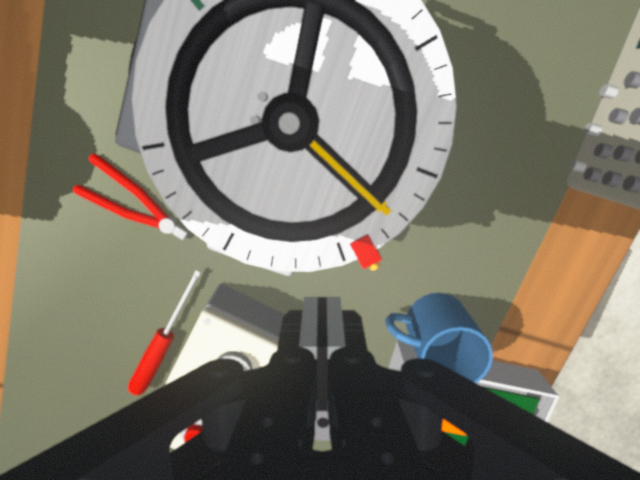

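Pointer at about −26°, tab at −43.4° (pixel 365,252), so about 17° remains. I re-enter the same pocket and push most of the way.

step_arm(
  moves=[
    [[3.3,-4.3,0,0,0,0],[3.4,-4.4,3,0,0,0],[3.4,-4.4,7,0,0,0],[3.4,-4.4,11,0,0,0],[3.4,-4.4,14,0,0,0],[3.4,-4.4,15,0,0,0],[3.7,-4.7,15,0,0,0],[4.0,-5.0,15,0,0,0],[4.2,-5.25,15,0,0,0],[4.4,-5.5,15,0,0,0]],
  ],
)

```text
t: 19.85
eef_pos: [0.4926, 0.1361, 0.3811]
tool_rot: [0.002, 0.591, 0.806, 0.001]
ft_force: [4.5, -1.5, 1.0]
opening: 0.0
finger_force: 1.8
```

```bash
python3 -c "
from pt import *
arc(range(-124,-146,-2));pt('s5','scene')"
```

```text
t 19.85 tip [0.4935 0.136  0.2081] F [ 4.5 -1.5  1. ] ang -124.7 r 0.0405
-124 [-0.13, -0.08]
-126 [-0.02, -0.17]
-128 [0.1, -0.26]
-130 [0.23, -0.34]
-132 [0.35, -0.42]
-134 [0.48, -0.49]
-136 [0.61, -0.56]
-138 [0.74, -0.62]
-140 [0.88, -0.68]
-142 [1.01, -0.73]
-144 [1.15, -0.78]
tab [0.5963 0.0941 0.201 ] [356 222   8   8  42] bias [-0.0015  0.0014]
ptr [370.5 202.2] [370 193   2  19  37] -29.51 0.043
```

step_arm(
  moves=[
    [[0.12,-0.08,0,0,0,0],[0.25,-0.16,0,0,0,0],[0.38,-0.23,0,0,0,0],[0.38,-0.23,0,0,0,0]],
  ],
)

```text
t: 20.4
eef_pos: [0.4882, 0.1391, 0.3794]
tool_rot: [-0.0, 0.591, 0.807, -0.0]
ft_force: [2.3, -2.3, 2.5]
opening: -0.0
finger_force: 1.4
```

```bash
python3 -c "
from pt import *
arc(range(-130,-146,-2));pt('s6','scene')"
```

```text
t 20.4 tip [0.488  0.1391 0.2064] F [ 2.3 -2.3  2.5] ang -133.4 r 0.0415
-130 [-0.24, 0.09]
-132 [-0.11, 0.01]
-134 [0.01, -0.06]
-136 [0.14, -0.13]
-138 [0.28, -0.19]
-140 [0.41, -0.25]
-142 [0.55, -0.3]
-144 [0.69, -0.35]
tab [0.5963 0.0941 0.201 ] [356 222   8   8  42] bias [-0.0015  0.0014]
ptr [368.1 202.1] [366 193   5  19  37] -37.87 0.0434
```

step_arm(
  moves=[
    [[-0.7,0.4,0,0,0,0],[-0.7,0.4,-4,0,0,0],[-0.7,0.4,-9,0,0,0],[-2.5,2.5,-13,0,0,0],[-4.5,5,-15,0,0,0],[-4.5,5,-15,0,0,0],[-4.5,5,-15,0,0,0]],
  ],
)

```text
t: 21.32
eef_pos: [0.5496, 0.1114, 0.5281]
tool_rot: [-0.002, 0.591, 0.807, -0.001]
ft_force: [-0.1, 1.3, -0.1]
opening: -0.0
finger_force: 0.0
```

```bash
python3 -c "
from wv import *
wv('w5')"
```

```text
21.325 [0.5496 0.1114 0.5281]
tab [375.3 255.8] [361 240  30  32 547] [0.5945 0.0955 0.201 ] -43.44 0.1073
[317 150  63  86 795]
spoke line -37.83 527
tip -38.35 109 0.0932
```

step_arm(
  moves=[
    [[3.7,-4.5,0,0,0,0],[3.8,-4.6,3,0,0,0],[3.8,-4.6,7,0,0,0],[3.8,-4.6,11,0,0,0],[3.8,-4.6,14,0,0,0],[3.8,-4.6,15,0,0,0],[4.2,-4.8,15,0,0,0],[4.4,-4.95,15,0,0,0],[4.6,-5.05,15,0,0,0],[4.7,-5.1,15,0,0,0]],
  ],
)

```text
t: 22.62
eef_pos: [0.4877, 0.1404, 0.3813]
tool_rot: [0.002, 0.591, 0.806, 0.001]
ft_force: [3.0, -2.2, 1.7]
opening: -0.0
finger_force: 1.7
```

step_arm(
  moves=[
    [[0.05,-0.03,0,0,0,0],[0.1,-0.06,0,0,0,0],[0.1,-0.06,0,0,0,0]],
  ],
)

```text
t: 23.0
eef_pos: [0.4861, 0.1414, 0.3796]
tool_rot: [0.0, 0.591, 0.807, -0.0]
ft_force: [2.7, -2.4, 1.2]
opening: -0.0001
finger_force: 1.7
```

```bash
python3 -c "
from pt import *
arc(range(-136,-146,-1));pt('s7','scene')"
```

```text
t 23.0 tip [0.4861 0.1413 0.2066] F [ 2.7 -2.4  1.2] ang -137.5 r 0.0414
-136 [-0.12, -0.01]
-137 [-0.06, -0.04]
-138 [0.01, -0.07]
-139 [0.08, -0.1]
-140 [0.14, -0.13]
-141 [0.21, -0.16]
-142 [0.28, -0.18]
-143 [0.35, -0.21]
-144 [0.42, -0.23]
-145 [0.49, -0.26]
tab [0.5963 0.0941 0.201 ] [356 222   8   8  42] bias [-0.0015  0.0014]
ptr [366.9 202.1] [364 193   7  19  35] -41.78 0.044
```

step_arm(
  moves=[
    [[-0.7,0.3,0,0,0,0],[-0.7,0.3,-4,0,0,0],[-0.7,0.3,-9,0,0,0],[-2.7,2.5,-13,0,0,0],[-4.7,5,-15,0,0,0],[-4.7,5,-15,0,0,0],[-4.7,5,-15,0,0,0]],
  ],
)

```text
t: 23.92
eef_pos: [0.5478, 0.1119, 0.528]
tool_rot: [-0.002, 0.591, 0.807, -0.001]
ft_force: [0.6, 0.2, 0.1]
opening: 0.0001
finger_force: 0.0
```

```bash
python3 -c "
from wv import *
wv('w6')"
```

```text
23.925 [0.5478 0.1119 0.528 ]
tab [377.3 257.4] [363 241  30  33 551] [0.5945 0.0954 0.201 ] -43.46 0.1074
[317 153  58  88 773]
spoke line -41.44 515
tip -41.93 104 0.0931
```

Still 1.5° (2.5 mm) short of the tab's middle, so one last small push.

step_arm(
  moves=[
    [[3.9,-4.6,0,0,0,0],[4.0,-4.7,3,0,0,0],[4.0,-4.7,7,0,0,0],[4.0,-4.7,11,0,0,0],[4.0,-4.7,14,0,0,0],[4.0,-4.7,15,0,0,0],[4.4,-4.85,15,0,0,0],[4.6,-4.95,15,0,0,0],[4.7,-5.0,15,0,0,0],[4.7,-5.0,15,0,0,0]],
  ],
)

```text
t: 25.22
eef_pos: [0.4863, 0.1415, 0.3807]
tool_rot: [0.001, 0.591, 0.807, 0.001]
ft_force: [0.2, -0.4, 1.2]
opening: 0.0003
finger_force: 0.4
```

step_arm(
  moves=[
    [[0.06,-0.03,0,0,0,0],[0.11,-0.05,0,0,0,0],[0.11,-0.05,0,0,0,0]],
  ],
)

```text
t: 25.6
eef_pos: [0.4856, 0.1421, 0.38]
tool_rot: [0.001, 0.591, 0.806, 0.0]
ft_force: [1.9, -3.3, 2.4]
opening: -0.0001
finger_force: 1.8
```

```bash
python3 -c "
from pt import *
arc([-140]);pt('s8','scene')"
```

```text
t 25.6 tip [0.486 0.142 0.207] F [ 1.9 -3.3  2.4] ang -138.2 r 0.0411
-140 [0.08, -0.14]
tab [0.5963 0.0941 0.201 ] [356 222   8   8  42] bias [-0.0015  0.0014]
ptr [366.7 201.6] [364 193   7  18  33] -42.89 0.0425
```

step_arm(
  moves=[
    [[0.05,-0.04,0,0,0,0],[0.05,-0.04,0,0,0,0]],
  ],
)

```text
t: 25.9
eef_pos: [0.4849, 0.1426, 0.3795]
tool_rot: [0.0, 0.591, 0.807, 0.0]
ft_force: [2.6, -3.2, 2.6]
opening: 0.0001
finger_force: 2.0
```

step_arm(
  moves=[
    [[-0.7,0.3,0,0,0,0],[-0.7,0.3,-4,0,0,0],[-0.7,0.3,-9,0,0,0],[-2.7,2.5,-13,0,0,0],[-4.8,5,-15,0,0,0],[-4.8,5,-15,0,0,0],[-4.8,5,-15,0,0,0]],
  ],
)

```text
t: 26.78
eef_pos: [0.5467, 0.1123, 0.5281]
tool_rot: [-0.002, 0.591, 0.807, -0.001]
ft_force: [-0.2, 0.8, -0.8]
opening: 0.0004
finger_force: 0.0
```

```bash
python3 -c "
from wv import *
wv('w7')"
```

```text
26.775 [0.5467 0.1123 0.5281]
tab [378.6 258.4] [364 243  30  32 548] [0.5945 0.0954 0.201 ] -43.49 0.1074
[318 155  54  89 769]
spoke line -43.63 512
tip -44.1 104 0.0931
```

View pics/w7.png

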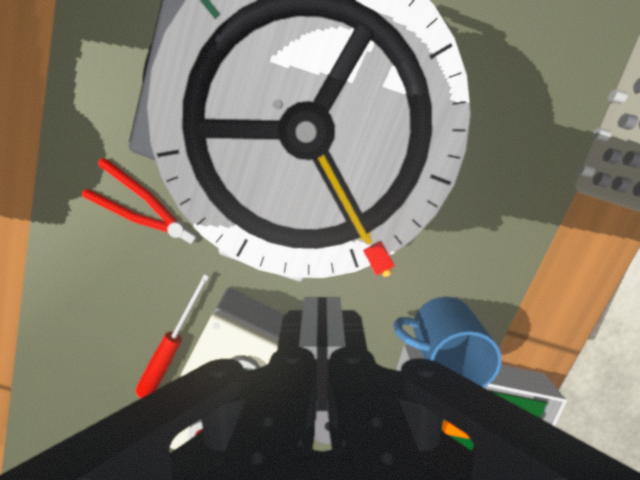

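The pointer tip at (368,240) meets the middle of the tab at (378,258), within about 0.6° (1 mm). Nothing else has moved, and the robot is clear.

```bash
python3 -c "
from plant import *
print(finish_job())"
```

```text
the job is handed in; nothing more can be done
None
```

The job is handed in: the wheel went back to zero, the green button was pressed fully down, and the pointer now stands within about 1 mm of the middle of the red tab, taking about 27 s.

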